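# Comb the casting rods into their tray

## Task

The wooden rods in the blue grooved tray have been tossed in askew. Take the hand rake from its rest, comb it through the tray until every rod lies down in a groove, parallel to the others, and put the rake back upright in its rest. Move the rods with the rake only, not with the fingers, and leave the other things on the bench where they are.

Things in the scene. Friction and masses are not known exactly. Their poses are not given: they have to be found in the camera images.
- tray: Blue fixed tray, 160 mm along x, 252 mm along y, walls 36 mm high (inside 150 x 240 mm). Origin: centre of its underside, on the bench; z up. Ten flat grooves run along its x, 18 mm wide (outer two 21 mm), floor at z = 8 mm, one rod each; a rod down in one has its centre at z = 15 mm, top flush with the ridges. Rods start across the ridges (centre z = 29 mm), 20 to 40 degrees off.
- tray_mid (a point): Middle of the tray at the height of the ridge tops, 22 mm above its underside, axes as the tray. The nine ridges are 6 mm wide, white, rounded, along x at y = -96, -72 ... 96 mm. Loose rods start within 102 mm of it in y: a strip inside each long wall is free. Pushed sideways by the tines, a rod swings parallel to the row of tines and drops into the first free groove.
- rod0: Light waxed (slippery) wooden round-ended rod, 14 mm in diameter, 110 mm long, about 20 g, loose in the tray. Origin at its centre, x along the rod.
- rod1: Light waxed (slippery) wooden round-ended rod, 14 mm in diameter, 110 mm long, about 20 g, loose in the tray. Origin at its centre, x along the rod.
- rod2: Light waxed (slippery) wooden round-ended rod, 14 mm in diameter, 110 mm long, about 20 g, loose in the tray. Origin at its centre, x along the rod.
- rod3: Light waxed (slippery) wooden round-ended rod, 14 mm in diameter, 110 mm long, about 20 g, loose in the tray. Origin at its centre, x along the rod.
- rake_grip (a point): Centre of the upright orange grip of the hand rake (about 250 g), which starts parked upright in the rest. x along the rake's head, z up the grip. The grip is a block 36 mm along x, 24 mm along y, free to hold from 50 mm below to 30 mm above this point. The aluminium head, 140 x 30 mm, has its underside 70 mm below this point. The rake is the same turned half round.
- rake_tips (a point): Middle of the tips of the rake's single row of eight steel tines, 100 mm straight below the grip's centre, 30 mm below the head; axes as the grip. The tines are 5 mm thick, 14 mm apart, the row 103 mm long along x. Tips 2 to 6 mm above the tray's ridges push loose rods and pass over settled ones. A rod can wedge between tines and ridge or wall: back off 15 mm and it drops, or go lower and push to 15 N.
- rest: Rake rest, fixed: dark base plate 176 x 70 mm, 8 mm thick; near each end a grey saddle 42 mm high, inner faces 59 mm from the middle, carries an end of the rake's head. Lips 10 mm above the saddles leave 6 mm of play round the head. Origin: centre of the underside, on the bench; x along the rest and the parked rake's head, z up.
- rest_seat (a point): Middle of the rest at the height of the saddle tops (42 mm above the bench), axes as the rest. The parked rake's grip centre is 70 mm straight above it and the underside of the rake's head lies at its height.
- mix_bowl: Green mixing bowl, 120 mm wide, 65 mm high; bystander. Origin: centre of underside.
- cup: Red cup, 72 mm wide, 85 mm high; bystander. Origin: centre of underside.
- sealer: Amber bottle, 52 mm wide, 95 mm high; bystander. Origin: centre of underside.
- jar: Glass jar, 72 mm wide, 75 mm high; bystander. Origin: centre of underside.
- spatula: Spatula, 200 mm long, lying at the left of the bench; bystander.
- brush: Brush, 180 mm long, lying on the bench beyond tray and rest; bystander.
- cast: White plaster cast, a dome 94 mm wide, 65 mm high; bystander. Origin: centre of underside.
There are look-alikes about, which are no part of the job. Leave any yellow look-alike of the rod1 alone. What is shaped like the part that bears rake_grip but yellow is not meant.

How it is judged:
By the outcome, as a careful person would: the job done as asked, in the order asked, and still so for the second after the job is handed in, with the robot touching nothing.
It also fails if it takes over 54 s, if anything falls off the work surface, if the arm or the gripper's body presses on something with over 40 N, if the wrist force passes 120 N, or if a joint passes its speed limit or range.

## Robot

A 7-joint arm with a two-finger parallel gripper is mounted at the origin on the work surface. World frame = base frame: x ahead of the robot, y to its left, z up, the work surface at z = 0. Lengths are in m, angles in rad, forces in N, time in s.
With the tool pointing down it reaches from about 0.4 to 0.85 m from the base axis. Payload 4.5 kg.
Tool frame: the origin (TCP) lies where the fingers leave the gripper's body, on its centre line; the fingertips stand 64 mm ahead of it and the grasp point (between the pads) lies 45 mm ahead of it; z points along the fingers, y is the direction in which the jaws open and shut (so a half turn about z gives the same grasp; the last joint's range is limited). The gripper opens to 88 mm and grips with 3 to 60 N. Pads are 18 mm wide; open, the fingers measure 123 mm over their backs; the gripper's body (75 mm by 187 mm) begins 45 mm behind the grasp point.
Start: joints at [-1.304, 0.689, -0.195, 1.565, 0.157, 0.902, -0.215], TCP at [0.144, 0.608, 0.303] pointing down, gripper open.
Joint ranges: [-3.01, 3.01], [-0.46, 2.08], [-1.47, 1.51], [0.13, 2.56], [-1, 4.14], [0.04, 2.09], [-2.66, 2.66]. Speed limits (rad/s): [2.57, 2.57, 3.14, 3.14, 3.14, 3.14, 3.14].

## Interface

Orientations are given as a unit quaternion [x, y, z, w].
In Python, from plant import monitor, snapshot, workorder, finder gives the robot as it stands.
- The arm moves only by the tool carry_out, never from a script. Its argument "motion" is one flat list of numbers, 6 for each row, row after row: the shift along the tool's x, y, z in cm, then the turn, a rotation vector about the tool's x, y, z in rad. In form: [x, y, z, rx, ry, rz, x, y, z, rx, ry, rz, ...]. A call has 1 to 8 rows; each row shifts and turns the commanded pose from where the row before left it, along the tool's axes as they then stand; what a row does not reach is not made up. A row lasts 1/8 s, in which the tool goes at most 62.5 mm and 10.7 degrees, less where a joint would pass 70% of its speed; a pose out of reach is approached as far as the arm can. A call with a gripper value outside its range is refused whole. "hand" is the finger opening in cm, from 0 to 8.81, set as the call begins (left out, the last holds). The fingers move at their own pace and stop on an object; "grip_force" is the grip in N (left out, the last holds). Time passes only in rows, so rows that do not move let the fingers close. It gives the time, the measured TCP pose, the force and the opening at its end, in the units of the state.
- monitor.get_state(): the state, without advancing time (a new reading comes with each control period).
- snapshot(name): name is "scene" or "top"; returns a dict with "frame" (384x512x3 uint8, red, green, blue), "range_z" (384x512 float32, m along the optical axis (not along the pixel's ray), 0 where there is no reading), "fx", "fy", "cx", "cy" (pixels), "D" ([k1, k2, p1, p2, k3] as OpenCV has them; the pictures are not rectified), "rvec" (rotation vector, rad) and "tvec" (3), from world to camera coordinates, as OpenCV has them. Camera axes: x right, y down, z forward; pixel columns grow to the right and rows downward; lengths in m; the calibration is good to about 2 mm. A picture is of the moment at which its call begins.
- workorder.finish_job(): hands the job in, once; it reports no verdict.
Trained networks look in a picture, given as the dict that the camera call returned (one of the last four; its "shot" number tells which), for a name from the list of things; names that differ only in an ending like _2 or _b are one class to them, and where a whole thing is asked for, a point or a joint stands for the part that bears it (a point fixed in the world has none). Each returns a list of dicts, best first, with "p" (0 to 1); they miss things now and then, are a little off and sometimes report something else, mostly with a low value. They report only what shows in the picture. A call takes as long as a camera call. They do not tell look-alikes from the thing itself.
- finder.masks_of(picture, thing): "pixels" (384x512 bool, what is visible of it) and "extent" ([left, top, right, bottom] in pixels, round what is visible of it).
The state is a dict: "clock": time; "q": joint angles; "qd": joint speeds; "joint_torque": joint torques, N m; "tool_pos": TCP position; "eef_rot": TCP orientation; "contact_force": force on the tool from outside, world axes, zero at the start; "moment": the same for the moment, N m; "opening": opening from 0.0 (shut) to 1.0 (fully open).
Only numpy, scipy, OpenCV 4.12 (cv2) and the standard library are available. Lean on these libraries where they do the work, as an engineer would, in place of code of your own. Each camera call takes 0.05 s, during which the arm holds its last target. There are 200 camera calls.

## Working session

There is one attempt and no reset: what is moved stays moved. The work goes in short steps, Python scripts to look and compute and a tool call to move; the robot and the scene stay as the last step left them, time stands still between calls to the robot, and variables do not carry over. Pictures are saved under pics/ and viewed, about 8 in all and at most 12, crops included, and the job is handed in when it is done.

Besides the shell and the picture viewer there is one more tool, called after "Call:" as name(argument=value, ...) on one line, values as JSON. carry_out: Moves the arm, as the interface text tells. Its arguments: {"type":"object","properties":{"motion":{"type":"array"},"hand":{"type":"number"},"grip_force":{"type":"number"}},"required":["motion"]}

```bash
ls; mkdir -p pics; cat > h.py <<'E'
import numpy as np, cv2
from plant import monitor, snapshot, workorder, finder
from scipy.spatial.transform import Rotation as R
def world(s, mask=None):
    h,w=s["range_z"].shape
    K=np.array([[s["fx"],0,s["cx"]],[0,s["fy"],s["cy"]],[0,0,1]])
    if mask is None: mask=np.ones((h,w),bool)
    v,u=np.nonzero(mask&(s["range_z"]>0))
    n=cv2.undistortPoints(np.stack([u,v],1).astype(float)[:,None],K,np.array(s["D"]))[:,0]
    z=s["range_z"][v,u]
    c=np.column_stack([n*z[:,None],z])
    Rm=cv2.Rodrigues(np.array(s["rvec"],float))[0]
    return (c-np.array(s["tvec"]).ravel())@Rm, u, v
def save(s,name,box=None,k=1):
    im=s["frame"][...,::-1]
    if box: im=im[box[1]:box[3],box[0]:box[2]]
    cv2.imwrite("pics/"+name+".png",cv2.resize(im,None,fx=k,fy=k,interpolation=cv2.INTER_CUBIC))
E
python3 - <<'E'
from h import *
a=snapshot("top"); b=snapshot("scene")
im=np.vstack([a["frame"],b["frame"]])
save(a,"top",k=1.5); save(b,"scene",k=1.5)
for n in ["tray","rod0","rake_grip","rest","cup","mix_bowl","sealer","jar","cast","brush","spatula"]:
    for m in finder.masks_of(a,n):
        if m["p"]<.3: continue
        p,u,v=world(a,m["pixels"]); 
        if len(p)<5: continue
        r=cv2.minAreaRect(p[:,:2].astype(np.float32)*1000)
        print(n,round(m["p"],2),m["extent"],p.mean(0).round(3),p[:,2].max().round(3),np.round(r[0]),np.round(r[1]),round(r[2],1))
print(monitor.get_state())
E
```

```text
pics
tray 0.64 [167.5, 186.2, 259.7, 251.4] [0.487 0.149 0.014] 0.042 [490. 150.] [170. 263.] 5.6
tray 0.4 [304.0, 163.4, 332.4, 230.0] [ 0.54  -0.146  0.019] 0.059 [ 546. -154.] [ 73. 179.] 77.6
rod0 0.75 [200.2, 206.3, 216.5, 234.5] [0.478 0.163 0.033] 0.042 [480. 165.] [90. 15.] 29.5
rod0 0.71 [186.8, 139.4, 200.8, 174.8] [0.674 0.207 0.011] 0.018 [677. 208.] [110.  15.] 14.8
rod0 0.7 [182.0, 204.5, 203.3, 231.2] [0.493 0.205 0.03 ] 0.04 [491. 205.] [100.  18.] 41.8
rod0 0.67 [222.3, 200.8, 241.2, 232.9] [0.489 0.092 0.033] 0.041 [489.  92.] [107.  15.] 30.2
rod0 0.44 [206.1, 196.1, 233.1, 231.0] [0.498 0.13  0.035] 0.04 [495. 129.] [105.  13.] 34.8
rake_grip 0.68 [310.7, 170.6, 329.0, 220.7] [ 0.542 -0.152  0.077] 0.147 [ 545. -163.] [ 50. 144.] 77.1
rake_grip 0.64 [362.5, 163.0, 398.5, 195.7] [ 0.579 -0.335  0.067] 0.135 [ 598. -355.] [139.  83.] 41.4
rest 0.77 [302.5, 163.9, 329.9, 231.6] [ 0.541 -0.143  0.02 ] 0.06 [ 549. -154.] [ 70. 187.] 77.4
rest 0.5 [184.0, 201.7, 203.3, 231.0] [0.49  0.203 0.034] 0.04 [491. 203.] [104.  14.] 41.1
cup 0.81 [350.7, 113.7, 379.9, 144.8] [ 0
[... 908 characters left out ...]
199.  67.] 1.7
{'clock': 0.65, 'q': array([-1.30422364,  0.68905164, -0.19459509,  1.56530437,  0.15730351,
        0.90250409, -0.21512012]), 'qd': array([-0.00044402,  0.00082536, -0.00130965, -0.00090143, -0.00055454,
        0.00077917,  0.00076915]), 'joint_torque': array([-5.81269910e-05, -5.27313137e+01, -1.26665276e+00, -1.53706580e+01,
       -5.19393466e-02, -6.93285547e-04,  3.01005718e-05]), 'tool_pos': array([0.14415604, 0.60816569, 0.30277163]), 'eef_rot': array([1.16123179e-01, 9.93234818e-01, 5.78471121e-05, 5.36907800e-06]), 'contact_force': array([-0.2709033 , -0.069733  , -0.12376395]), 'moment': array([-0.00286276, -0.0612172 , -0.02916906]), 'opening': 1.004565307285809}
```

View pics/top.png

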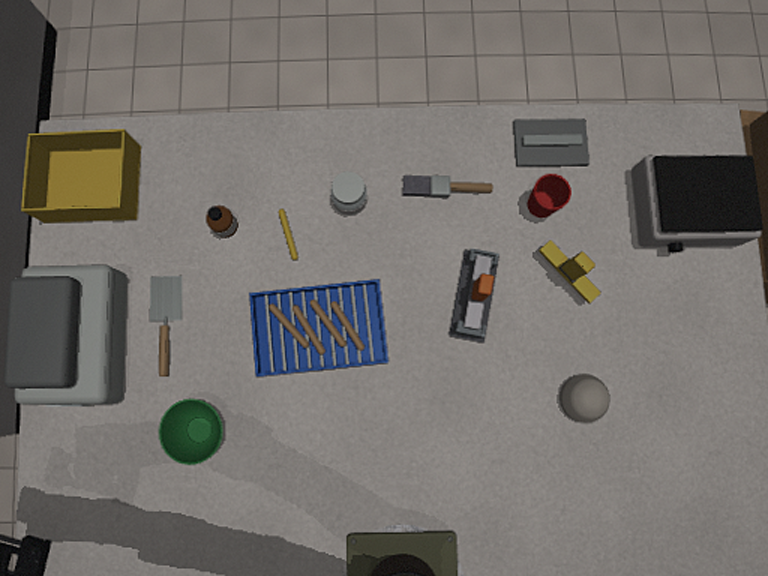

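View pics/scene.png

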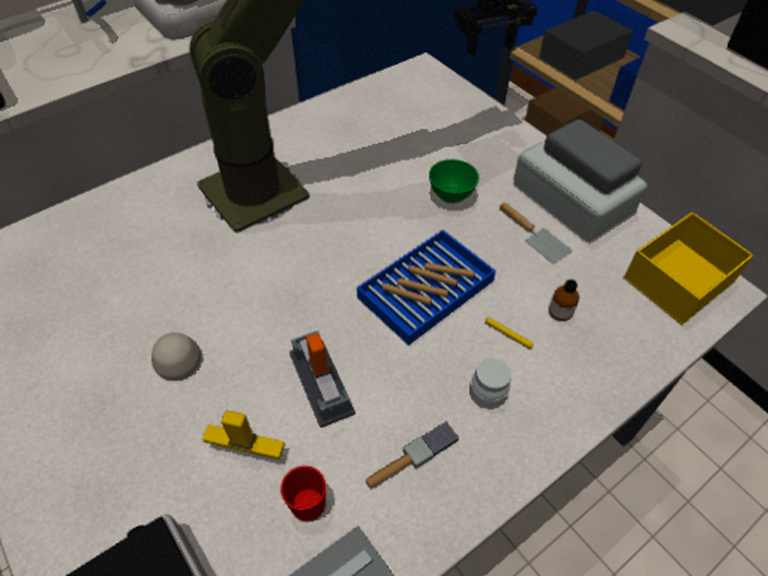

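```bash
python3 - <<'E'
from h import *
a=snapshot("top"); b=snapshot("scene")
save(a,"tray",[155,175,270,260],6.5)
# tray walls from both cams: z in 30..40 blue
for s,n in((a,"top"),(b,"scene")):
    p,u,v=world(s); c=s["frame"][v,u].astype(int)
    blue=(c[:,2]>c[:,0]+40)&(abs(p[:,2]-.036)<.006)&(abs(p[:,0]-.487)<.12)&(abs(p[:,1]-.149)<.16)
    r=cv2.minAreaRect(p[blue,:2].astype(np.float32)*1000); print(n,"traytop",blue.sum(),r)
    org=(c[:,0]>150)&(c[:,2]<90)&(c[:,0]-c[:,1]>60)&(p[:,2]>.05)&(abs(p[:,0]-.55)<.12)&(abs(p[:,1]+.15)<.12)
    q=p[org]; print("grip",org.sum(),q.mean(0),q[:,2].max())
    t=q[q[:,2]>q[:,2].max()-.006]; print(" griptop",len(t),t.mean(0).round(4),cv2.minAreaRect(t[:,:2].astype(np.float32)*1000))
    near=(abs(p[:,0]-.55)<.12)&(abs(p[:,1]+.15)<.13)&~org
    hd=near&(p[:,2]>.054)&(p[:,2]<.09); print(" head",hd.sum(),cv2.minAreaRect(p[hd,:2].astype(np.float32)*1000),np.median(p[hd,2]))
    bp=near&(abs(p[:,2]-.008)<.004)&(c.sum(1)<200); print(" base",bp.sum(),cv2.minAreaRect(p[bp,:2].astype(np.float32)*1000))
E
```

```text
top traytop 465 ((487.3162841796875, 148.77685546875), (160.2505340576172, 250.58157348632812), 4.9795241355896)<stdin>:10: RuntimeWarning: Mean of empty slice.
  ret = um.true_divide(
Traceback (most recent call last):
ValueError: zero-size array to reduction operation maximum which has no identity
```

The top view shows the tray at about (318,328), with four rods askew in it. The orange rake is in its dark rest at (475,295). The yellow look-alikes are the rake at (570,270) and the rod at (288,233). The scene view agrees.

```bash
python3 - <<'E'
from h import *
a=snapshot("top"); b=snapshot("scene")
for s,n in((a,"top"),(b,"scene")):
    p,u,v=world(s); c=s["frame"][v,u].astype(int)
    blue=(c[:,2]>c[:,0]+40)&(abs(p[:,2]-.036)<.006)&(abs(p[:,0]-.487)<.12)&(abs(p[:,1]-.149)<.16)
    r=cv2.minAreaRect(p[blue,:2].astype(np.float32)*1000); print(n,"traytop",blue.sum(),r)
    near=(abs(p[:,0]-.545)<.12)&(abs(p[:,1]+.15)<.13)
    org=near&(c[:,0]>1.8*c[:,2])&(c[:,0]>1.4*c[:,1])&(p[:,2]>.05)
    q=p[org]; print("grip",org.sum(),q.mean(0),np.percentile(q[:,2],98))
    t=q[q[:,2]>.136]; print(" griptop",len(t),t.mean(0).round(4),cv2.minAreaRect(t[:,:2].astype(np.float32)*1000))
    near&=~org
    hd=near&(p[:,2]>.046)&(p[:,2]<.075); print(" head",hd.sum(),cv2.minAreaRect(p[hd,:2].astype(np.float32)*1000),np.median(p[hd,2]))
    bp=near&(p[:,2]>.005)&(p[:,2]<.06); print(" rest",bp.sum(),cv2.minAreaRect(p[bp,:2].astype(np.float32)*1000))
    # rods
    tc=np.array([.487,.149]); th=np.radians(5)
    l=(p[:,:2]-tc)@np.array([[np.cos(th),-np.sin(th)],[np.sin(th),np.cos(th)]])
    wood=(abs(l[:,0])<.074)&(abs(l[:,1])<.118)&(c[:,0]>c[:,2]+15)&(p[:,2]>.024)
    m=np.zeros(s["range_z"].shape,np.uint8); m[v[wood],u[wood]]=1
    k,lab,st,_=cv2.connectedComponentsWithStats(m)
    for i in range(1,k):
        if st[i,4]<30: continue
        sel=wood&(lab[v,u]==i); r=cv2.minAreaRect(l[sel].astype(np.float32)*1000)
        print("  rod local",st[i,4],np.round(r[0]),np.round(r[1]),round(r[2]),p[sel,2].max().round(3))
E
```

```text
top traytop 459 ((487.1893005371094, 148.59239196777344), (160.31082153320312, 250.3702850341797), 4.880268096923828)
grip 190 [ 0.54137993 -0.15079902  0.12733188] 0.14398326392823532
 griptop 121 [ 0.5442 -0.1535  0.1406] ((544.5323486328125, -153.8592071533203), (24.352821350097656, 34.838687896728516), 79.2450942993164)
 head 520 ((545.3706665039062, -153.88197326660156), (54.699440002441406, 162.69898986816406), 77.03575897216797) 0.05457463979773363
 rest 1156 ((547.5093383789062, -142.61016845703125), (243.11619567871094, 238.5537567138672), 87.26228332519531)
  rod local 158 [  6. -20.] [105.  13.] 30 0.044
  rod local 155 [ -2. -57.] [105.  12.] 26 0.042
  rod local 159 [ 9. 55.] [106.  12.] 36 0.041
  rod local 154 [-2. 18.] [107.  13.] 26 0.04
scene traytop 521 ((487.750244140625, 146.97723388671875), (162.19232177734375, 254.04380798339844), 5.009255409240723)
grip 275 [ 0.55459376 -0.16012078  0.11657218] 0.1451293470704929
 griptop 109 [ 0.5479 -0.1574  0.1425] ((546.8599243164062, -156.44332885742188), (23.564008712768555, 34.991912841796875), 78.28117370605469)
 head 443 ((545.028564453125, -155.93380737304688), (54.4492301940918, 165.83050537109375), 77.2575454711914) 0.055556616887665236
 rest 1247 ((542.4864501953125, -150.18350219726562), (235.28733825683594, 253.6423797607422), 2.330395221710205)
  rod local 273 [ 8. 30.] [137.  48.] 36 0.043
  rod local 137 [  9. -22.] [106.  13.] 31 0.041
  rod local 139 [  0. -58.] [105.  15.] 25 0.041
```

View pics/tray.png

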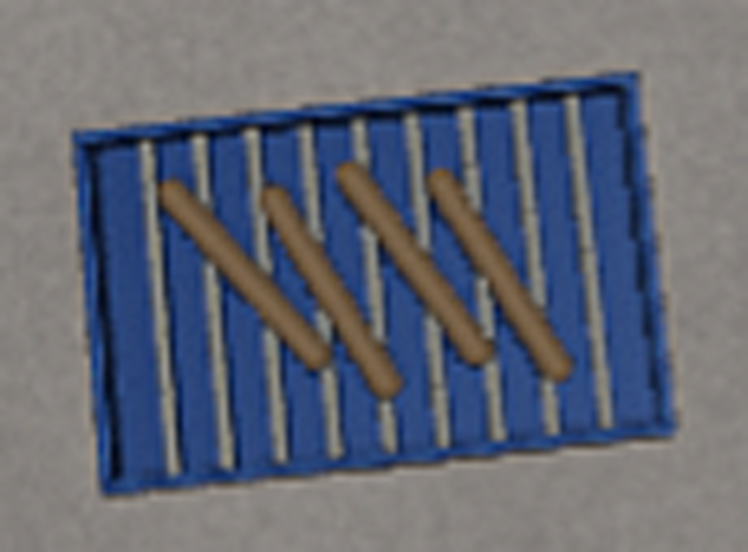

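```bash
cat >> h.py <<'E'
def to(*wps, start=None):
    """wps: (x,y,z[,yaw of rake x deg mod 180]); prints tool shift (cm), rz"""
    s=monitor.get_state(); p=s["tool_pos"]; M=R.from_quat(s["eef_rot"])
    print("t",s["clock"],"p",p.round(4),"f",s["contact_force"].round(1),"open",round(s["opening"],3),"q",s["q"].round(2))
    for w in wps:
        d=M.inv().apply(np.array(w[:3])-p)*100; line="cm "+str(d.round(2))+" n>=%d"%np.ceil(np.linalg.norm(d)/6.25)
        p=np.array(w[:3])
        if len(w)>3:
            T=R.from_matrix(np.column_stack([[-np.cos(np.radians(w[3])),-np.sin(np.radians(w[3])),0],[-np.sin(np.radians(w[3])),np.cos(np.radians(w[3])),0],[0,0,-1]]))
            line+=" rot "+str((M.inv()*T).as_rotvec().round(3)); 
            M=T   # rotation done at/after the shift
        print(line)
E
python3 -c "
from h import *
to((.42,.28,.29),(.5457,-.155,.25,-12.8),(.5457,-.155,.149))"
```

```text
t 0.85 p [0.1442 0.6081 0.3028] f [ 0.5 -0.9 -0. ] open 1.001 q [-1.3   0.69 -0.19  1.57  0.16  0.9  -0.22]
cm [-34.41 -25.57   1.28] n>=7
cm [-22.27 -39.43   4.  ] n>=8 rot [ 0.     0.    -0.009]
cm [ 0.   0.  10.1] n>=2
```

Call:
carry_out(motion=[-4.3,-3.2,0.16,0,0,0,-4.3,-3.2,0.16,0,0,0,-4.3,-3.2,0.16,0,0,0,-4.3,-3.2,0.16,0,0,0,-4.3,-3.2,0.16,0,0,0,-4.3,-3.2,0.16,0,0,0,-4.3,-3.2,0.16,0,0,0,-4.3,-3.2,0.16,0,0,0], hand=7)

```text
clock: 1.85
tool_pos: [0.421, 0.2785, 0.2901]
eef_rot: [0.116, 0.993, 0.0, 0.0]
contact_force: [1.3, 0.4, -0.1]
opening: 0.795
```

Call:
carry_out(motion=[-2.8,-4.9,0.5,0,0,0,-2.8,-4.9,0.5,0,0,0,-2.8,-4.9,0.5,0,0,0,-2.8,-4.9,0.5,0,0,0,-2.8,-4.9,0.5,0,0,0,-2.8,-4.9,0.5,0,0,0,-2.8,-4.9,0.5,0,0,0,-2.7,-5.1,0.5,0,0,-0.009])

```text
clock: 2.85
tool_pos: [0.5466, -0.1568, 0.25]
eef_rot: [0.111, 0.994, 0.0, 0.0]
contact_force: [0.7, 0.9, -0.2]
opening: 0.795
```

```bash
python3 -c "
from h import *
to((.5457,-.155,.25,-12.8),(.5457,-.155,.149))"
```

```text
t 2.85 p [ 0.5466 -0.1568  0.25  ] f [ 0.7  0.9 -0.2] open 0.795 q [ 0.38  0.69 -0.31  1.79  0.31  0.7   1.25]
cm [ 0.13  0.15 -0.  ] n>=1 rot [0.001 0.001 0.   ]
cm [ 0.   0.  10.1] n>=2
```

Call:
carry_out(motion=[0.13,0.15,4,0,0,0,0,0,4,0,0,0,0,0,2.1,0,0,0,0,0,0,0,0,0])

```text
clock: 3.35
tool_pos: [0.5442, -0.1532, 0.1476]
eef_rot: [0.112, 0.994, 0.0, -0.002]
contact_force: [0.0, 0.3, 0.2]
opening: 0.796
```

Call:
carry_out(motion=[0,0,0,0,0,0,0,0,0,0,0,0,0,0,0,0,0,0,0,0,0,0,0,0,0,0,0,0,0,0], hand=1.5, grip_force=50)

```text
clock: 3.98
tool_pos: [0.545, -0.1536, 0.149]
eef_rot: [0.112, 0.994, -0.0, 0.0]
contact_force: [-0.7, -0.2, -2.7]
opening: 0.268
```

Call:
carry_out(motion=[0,0,-2,0,0,0,0,0,-4,0,0,0,0,0,-4,0,0,0,0,0,0,0,0,0])

```text
clock: 4.47
tool_pos: [0.5464, -0.1535, 0.2513]
eef_rot: [0.112, 0.994, -0.0, 0.003]
contact_force: [-0.8, -0.8, -3.0]
opening: 0.266
```

```bash
python3 - <<'E'
from h import *
a=snapshot("scene"); save(a,"lift",[150,150,300,310],4)
to((.4873,.1478,.25))
E
```

```text
t 4.525 p [ 0.5451 -0.1535  0.2494] f [-0.2  0.1 -2.5] open 0.269 q [ 0.38  0.69 -0.31  1.8   0.31  0.7   1.24]
cm [12.33 28.09 -0.07] n>=5
```

View pics/lift.png

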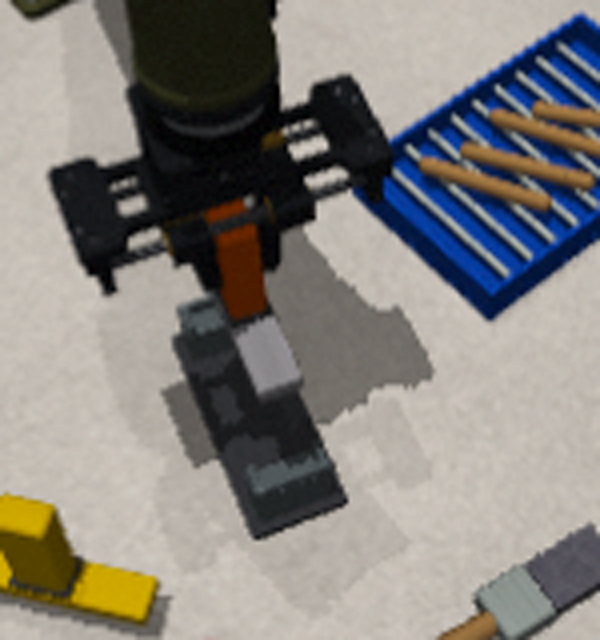

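The picture confirms the rake is gripped and clear of the rest at about (250,300). Next is moving to the free strip at the tray's +y side.

```bash
cat >> h.py <<'E'
TC=np.array([.4873,.1478]); YAW=4.95
def loc(x,y,z=.163):
    c,s=np.cos(np.radians(YAW)),np.sin(np.radians(YAW))
    return (TC[0]+c*x-s*y, TC[1]+s*x+c*y, z, YAW)
def where():
    s=monitor.get_state(); d=R.from_euler("z",-YAW,degrees=True).apply(s["tool_pos"]-[*TC,0])
    m=R.from_quat(s["eef_rot"]).as_matrix(); print("tray-local",(d*1000).round(1),"yawerr",np.degrees(np.arctan2(-m[1,0],-m[0,0])).round(2)-YAW,"tip z",round(d[2]-.137,4),"t",s["clock"],"f",s["contact_force"].round(1))
E
python3 - <<'E'
from h import *
to(loc(3,0)) if 0 else to(loc(.003,.110,.25),loc(.003,.110,.163),loc(.003,-.108,.163))
E
```

```text
t 4.525 p [ 0.5451 -0.1535  0.2494] f [-0.2  0.1 -2.5] open 0.269 q [ 0.38  0.69 -0.31  1.8   0.31  0.7   1.24]
cm [15.4  38.65 -0.08] n>=7 rot [-0.     0.002 -0.31 ]
cm [0.  0.  8.7] n>=2 rot [0. 0. 0.]
cm [ -0.  -21.8   0. ] n>=4 rot [0. 0. 0.]
```

Call:
carry_out(motion=[1.92,4.83,0,0,0,0,1.92,4.83,0,0,0,0,1.92,4.83,0,0,0,0,1.92,4.83,0,0,0,0,1.92,4.83,0,0,0,0,1.92,4.83,0,0,0,0,1.92,4.83,0,0,0,0,1.96,4.84,0,0,0,0])

```text
clock: 5.52
tool_pos: [0.4793, 0.2586, 0.2469]
eef_rot: [0.112, 0.994, -0.001, -0.001]
contact_force: [0.1, 0.6, -2.0]
opening: 0.271
```

Call:
carry_out(motion=[0,0,0,0,0,-0.155,0,0,0,0,0,-0.155,0,0,0,0,0,0])

```text
clock: 5.9
tool_pos: [0.4797, 0.257, 0.2471]
eef_rot: [-0.042, 0.999, -0.001, -0.002]
contact_force: [0.3, -0.3, -2.4]
opening: 0.27
```

```bash
python3 -c "
from h import *
where(); to(loc(.003,.110,.163))"
```

```text
tray-local [  1.9 109.5 247.1] yawerr -0.08999999999999986 tip z 0.1101 t 5.9 f [ 0.3 -0.3 -2.4]
t 5.9 p [0.4797 0.257  0.2471] f [ 0.3 -0.3 -2.4] open 0.27 q [-0.38  0.67 -0.32  1.86  0.32  0.66  0.76]
cm [-0.14  0.06  8.41] n>=2 rot [-0.001 -0.004 -0.002]
```

Call:
carry_out(motion=[-0.1,0.05,3.5,0,0,0,0,0,3,0,0,0,0,0,1.6,0,0,0,0,0,0,0,0,0])

```text
clock: 6.4
tool_pos: [0.481, 0.2578, 0.1668]
eef_rot: [-0.043, 0.999, -0.001, -0.001]
contact_force: [0.5, 0.3, -2.4]
opening: 0.27
```

```bash
python3 -c "
from h import *
for i in range(2): where(); a=snapshot('scene')
save(a,'down',[230,145,340,235],6)"
```

```text
tray-local [  3.2 110.2 166.8] yawerr -0.08000000000000007 tip z 0.0298 t 6.4 f [ 0.5  0.3 -2.4]
tray-local [  3.8 110.5 167.7] yawerr -0.0600000000000005 tip z 0.0307 t 6.45 f [-0.4 -0.1 -1.8]
```

View pics/down.png

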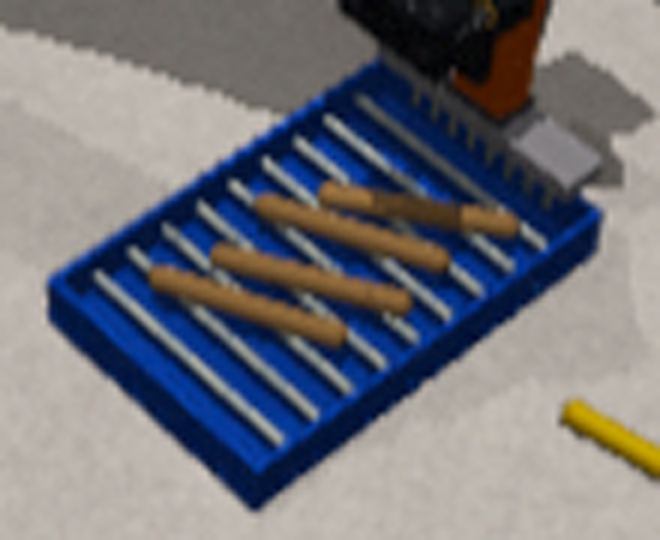

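The tines sit inside the +y strip, clear of the rods. I'll lower 3 mm and start combing.

Call:
carry_out(motion=[0,-0.5,0.35,0,0,0,0,-0.6,0,0,0,0,0,-0.6,0,0,0,0,0,-0.6,0,0,0,0,0,-0.6,0,0,0,0,0,-0.6,0,0,0,0,0,-0.6,0,0,0,0,0,-0.6,0,0,0,0])

```text
clock: 7.5
tool_pos: [0.4856, 0.211, 0.1644]
eef_rot: [-0.043, 0.999, 0.0, -0.0]
contact_force: [-0.5, 0.2, -2.6]
opening: 0.267
```

Call:
carry_out(motion=[0,-0.6,0,0,0,0,0,-0.6,0,0,0,0,0,-0.6,0,0,0,0,0,-0.6,0,0,0,0,0,-0.6,0,0,0,0,0,-0.6,0,0,0,0])

```text
clock: 8.25
tool_pos: [0.4887, 0.1752, 0.1644]
eef_rot: [-0.043, 0.999, 0.0, 0.0]
contact_force: [0.2, -0.4, -2.7]
opening: 0.27
```

```bash
python3 -c "
from h import *
where(); a=snapshot('scene')
save(a,'sweep1',[230,145,340,235],6)"
```

```text
tray-local [  3.8  27.2 164.4] yawerr -0.009999999999999787 tip z 0.0274 t 8.25 f [ 0.2 -0.4 -2.7]
```

View pics/sweep1.png

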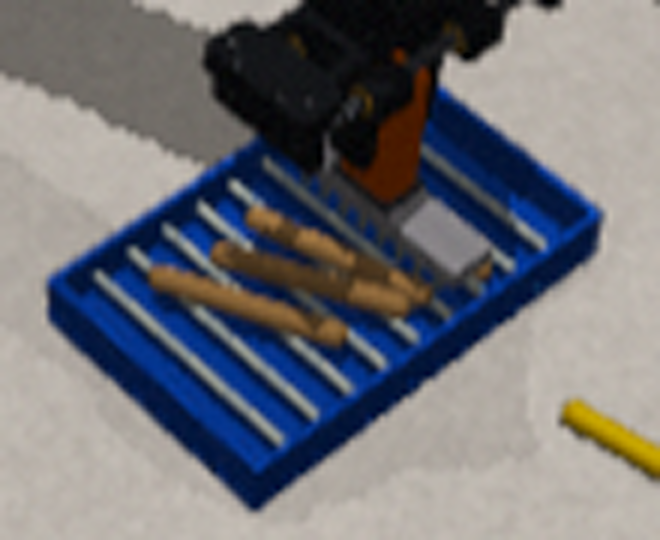

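The first rod has settled behind the tines (its end shows at (485,270)), and the second is swinging round. I'll keep combing.

Call:
carry_out(motion=[0,-0.6,0,0,0,0,0,-0.6,0,0,0,0,0,-0.6,0,0,0,0,0,-0.6,0,0,0,0,0,-0.6,0,0,0,0,0,-0.6,0,0,0,0,0,-0.6,0,0,0,0,0,-0.6,0,0,0,0])

```text
clock: 9.3
tool_pos: [0.4929, 0.1274, 0.1644]
eef_rot: [-0.043, 0.999, 0.0, 0.0]
contact_force: [-0.6, 0.4, -2.7]
opening: 0.273
```

Call:
carry_out(motion=[0,-0.6,0,0,0,0,0,-0.6,0,0,0,0,0,-0.6,0,0,0,0,0,-0.6,0,0,0,0,0,-0.6,0,0,0,0,0,-0.6,0,0,0,0,0,-0.6,0,0,0,0,0,-0.6,0,0,0,0])

```text
clock: 10.3
tool_pos: [0.497, 0.0795, 0.1644]
eef_rot: [-0.043, 0.999, 0.0, 0.0]
contact_force: [-0.7, 0.8, -2.4]
opening: 0.269
```

```bash
python3 -c "
from h import *
where(); a=snapshot('scene')
save(a,'sweep2',[230,145,340,235],6)"
```

```text
tray-local [  3.8 -68.9 164.4] yawerr -0.009999999999999787 tip z 0.0274 t 10.3 f [-0.7  0.8 -2.4]
```

View pics/sweep2.png

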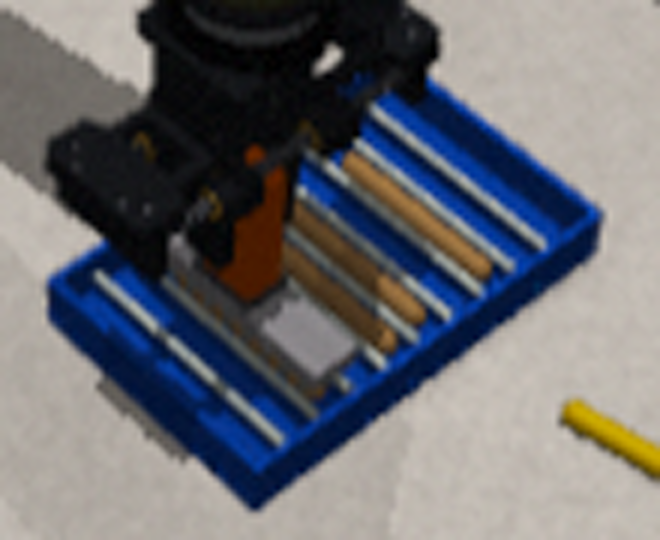

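Three rods lie in grooves; the fourth is under the head near (318,390). I'll finish the stroke, raise the rake and check.

Call:
carry_out(motion=[0,-0.6,0,0,0,0,0,-0.6,0,0,0,0,0,-0.6,0,0,0,0,0,-0.6,0,0,0,0,0,-0.6,0,0,0,0,0,-0.5,0,0,0,0,0,0.4,0,0,0,0])

```text
clock: 11.22
tool_pos: [0.4996, 0.0483, 0.1643]
eef_rot: [-0.042, 0.999, -0.0, -0.0]
contact_force: [0.5, 0.2, -2.9]
opening: 0.269
```

Call:
carry_out(motion=[0,0,-2,0,0,0,0,0,-3,0,0,0,0,-4,-3.4,0,0,0,0,-5,0,0,0,0,0,-5,0,0,0,0,0,-5,0,0,0,0])

```text
clock: 11.98
tool_pos: [0.5161, -0.1411, 0.2486]
eef_rot: [-0.044, 0.999, 0.0, 0.0]
contact_force: [0.4, -0.4, -2.3]
opening: 0.271
```

```bash
python3 - <<'E'
from h import *
where(); b=snapshot('scene'); a=snapshot("top")
save(a,'after',[155,175,270,260],6.5)
for s in (a,b):
    p,u,v=world(s); c=s["frame"][v,u].astype(int)
    th=np.radians(YAW); l=(p[:,:2]-TC)@np.array([[np.cos(th),-np.sin(th)],[np.sin(th),np.cos(th)]])
    wood=(abs(l[:,0])<.074)&(abs(l[:,1])<.118)&(c[:,0]>c[:,2]+15)&(p[:,2]<.06)
    m=np.zeros(s["range_z"].shape,np.uint8); m[v[wood],u[wood]]=1
    k,lab,st,_=cv2.connectedComponentsWithStats(m)
    for i in range(1,k):
        if st[i,4]<30: continue
        sel=wood&(lab[v,u]==i); r=cv2.minAreaRect(l[sel].astype(np.float32)*1000)
        print("  rod local",st[i,4],np.round(r[0]),np.round(r[1]),round(r[2],1),np.median(p[sel,2]).round(3),p[sel,2].max().round(3))
E
```

```text
tray-local [   3.8 -290.3  248.6] yawerr 0.04999999999999982 tip z 0.1116 t 11.975 f [ 0.4 -0.4 -2.3]
  rod local 152 [ 6. -9.] [ 12. 106.] 89.7 0.021 0.028
  rod local 151 [  2. -57.] [103.  12.] 0.3 0.02 0.028
  rod local 153 [ 5. 63.] [ 13. 105.] 90.0 0.02 0.027
  rod local 151 [ 3. 15.] [106.  13.] 0.2 0.02 0.026
  rod local 128 [ 7. 58.] [107.  19.] 1.5 0.021 0.027
  rod local 134 [ 4. 10.] [ 19. 105.] 89.6 0.021 0.027
  rod local 137 [  8. -14.] [ 19. 106.] 87.7 0.021 0.027
  rod local 134 [  4. -62.] [ 17. 109.] 89.2 0.021 0.027
```

View pics/after.png

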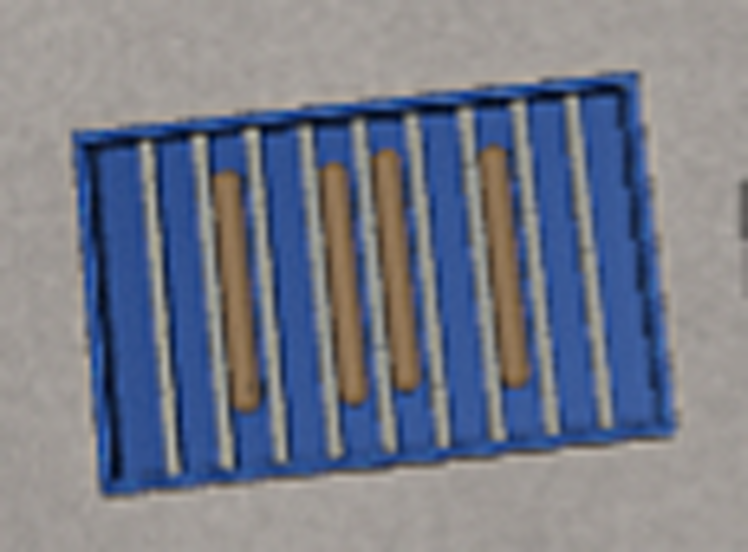

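All four rods are flat in separate grooves, with tops at about z = 21 mm and angles within half a degree. Now I'll return the rake.

```bash
python3 -c "
from h import *
to((.545,-.1535,.249,-12.86))"
```

```text
t 12.075 p [ 0.5153 -0.1475  0.2479] f [ 0.  -0.2 -3.1] open 0.267 q [ 0.45  0.68 -0.43  1.88  0.44  0.68  1.4 ]
cm [-2.91 -0.83 -0.12] n>=1 rot [-0.005 -0.001  0.3  ]
```

Call:
carry_out(motion=[-2.91,-0.83,0,0,0,0,0,0,0,0,0,0.155,0,0,0,0,0,0.15,0,0,0,0,0,0,0,0,0,0,0,0])

```text
clock: 12.7
tool_pos: [0.5457, -0.1453, 0.2484]
eef_rot: [0.107, 0.994, 0.0, -0.0]
contact_force: [-0.6, -0.3, -2.4]
opening: 0.268
```

```bash
python3 -c "
from h import *
snapshot('top');to((.545,-.1535,.151,-12.86))"
```

```text
t 12.75 p [ 0.5457 -0.1455  0.2484] f [ 0.2 -0.2 -2.1] open 0.268 q [ 0.39  0.7  -0.35  1.8   0.35  0.71  1.2 ]
cm [-0.11 -0.8   9.74] n>=2 rot [ 0.    -0.     0.008]
```

Call:
carry_out(motion=[-0.11,-0.8,0,0,0,0.008,0,0,3,0,0,0,0,0,2.5,0,0,0,0,0,0,0,0,0,0,0,0,0,0,0])

```text
clock: 13.38
tool_pos: [0.5456, -0.1544, 0.1941]
eef_rot: [0.113, 0.994, 0.0, 0.001]
contact_force: [0.1, -0.1, -2.1]
opening: 0.269
```

```bash
python3 -c "
from h import *
b=snapshot('scene');to((.545,-.1535,.149,-12.86)); save(b,'rest1',[150,170,290,300],5)"
```

```text
t 13.425 p [ 0.5458 -0.1544  0.1945] f [-0.1  0.1 -3.5] open 0.271 q [ 0.38  0.78 -0.31  1.84  0.39  0.59  1.16]
cm [0.1  0.07 4.55] n>=1 rot [ 0.     0.002 -0.003]
```

View pics/rest1.png

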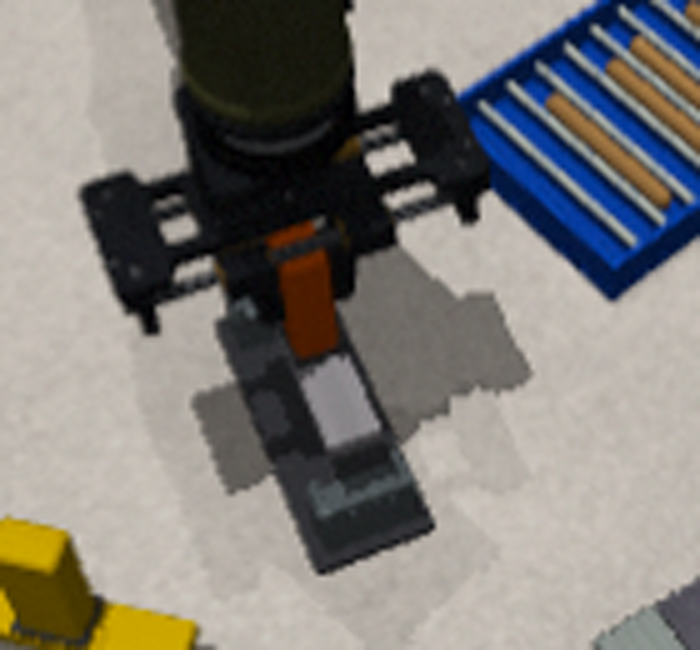

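The rake hangs square over the rest (head around (345,400), rest plate around (330,440)). I'll lower it gently.

Call:
carry_out(motion=[0.1,0.07,1.2,0,0,-0.003,0,0,1.2,0,0,0,0,0,1.0,0,0,0,0,0,0.7,0,0,0,0,0,0.3,0,0,0,0,0,0.1,0,0,0,0,0,0,0,0,0])

```text
clock: 14.3
tool_pos: [0.544, -0.1531, 0.1489]
eef_rot: [0.112, 0.994, -0.0, -0.0]
contact_force: [-3.6, 1.1, 3.2]
opening: 0.272
```

```bash
python3 -c "
from h import *
for i in range(3): snapshot('top');to((.545,-.1535,.149,-12.86))"
```

```text
t 14.35 p [ 0.544  -0.153   0.1489] f [-3.3  0.4  4.3] open 0.262 q [ 0.35  0.85 -0.27  1.86  0.43  0.49  1.13]
cm [-0.11 -0.03 -0.01] n>=1 rot [-0.    -0.     0.001]
t 14.4 p [ 0.544  -0.153   0.1489] f [-3.1  1.1  6.2] open 0.267 q [ 0.35  0.85 -0.27  1.86  0.43  0.49  1.13]
cm [-0.11 -0.02 -0.01] n>=1 rot [-0.    -0.     0.001]
t 14.45 p [ 0.544  -0.153   0.1489] f [-3.2 -0.1  5.9] open 0.271 q [ 0.35  0.85 -0.27  1.86  0.43  0.49  1.13]
cm [-0.11 -0.02 -0.01] n>=1 rot [-0.    -0.     0.001]
```

The rake bears on the saddles at its original height, so I'll release it.

Call:
carry_out(motion=[-0.1,0,0,0,0,0])

```text
clock: 14.58
tool_pos: [0.5441, -0.153, 0.1489]
eef_rot: [0.112, 0.994, -0.0, -0.001]
contact_force: [-6.3, 2.1, 8.7]
opening: 0.271
```

Call:
carry_out(motion=[0,0,0,0,0,0,0,0,0,0,0,0,0,0,0,0,0,0,0,0,0,0,0,0,0,0,0,0,0,0], hand=7)

```text
clock: 15.2
tool_pos: [0.5453, -0.1534, 0.1483]
eef_rot: [0.112, 0.994, 0.0, 0.0]
contact_force: [0.3, 0.2, 0.5]
opening: 0.789
```

Call:
carry_out(motion=[0,0,-2,0,0,0,0,0,-4,0,0,0,0,0,-5,0,0,0,0,0,-5,0,0,0,5,3,0,0,0,0,5,3,0,0,0,0,5,3,0,0,0,0,0,0,0,0,0,0])

```text
clock: 16.2
tool_pos: [0.4155, -0.03, 0.3086]
eef_rot: [0.108, 0.994, -0.0, -0.002]
contact_force: [0.9, -0.8, -0.7]
opening: 0.798
```

```bash
python3 - <<'E'
from h import *
b=snapshot('scene'); a=snapshot('top'); save(b,"final",k=1.5)
for s in (a,b):
    p,u,v=world(s); c=s["frame"][v,u].astype(int)
    near=(abs(p[:,0]-.545)<.12)&(abs(p[:,1]+.15)<.13)&(p[:,2]<.16)
    org=near&(c[:,0]>1.8*c[:,2])&(c[:,0]>1.4*c[:,1])&(p[:,2]>.05)
    t=p[org&(p[:,2]>.136)]; print("griptop",len(t))
    if len(t)>5: print(np.median(t,0).round(4),cv2.minAreaRect(t[:,:2].astype(np.float32)*1000))
    hd=near&~org&(p[:,2]>.046)&(p[:,2]<.075); print("head",np.median(p[hd],0).round(4),cv2.minAreaRect(p[hd,:2].astype(np.float32)*1000))
to((.4,0,.3))
E
```

```text
griptop 121
[ 0.5433 -0.152   0.1407] ((544.4202270507812, -151.76190185546875), (23.929990768432617, 35.559226989746094), 79.52571105957031)
head [ 0.5999 -0.1612  0.054 ] ((579.1491088867188, -157.15805053710938), (54.35422134399414, 101.11298370361328), 71.89642333984375)
griptop 112
[ 0.5476 -0.1553  0.1422] ((546.453369140625, -154.86636352539062), (23.559038162231445, 34.59025192260742), 77.855712890625)
head [ 0.585  -0.1627  0.0553] ((545.7103881835938, -157.1617431640625), (54.05010223388672, 165.00291442871094), 77.75211334228516)
t 16.3 p [ 0.4193 -0.0323  0.3087] f [ 0.4 -0.6  0.1] open 0.789 q [ 0.25  0.44 -0.4   2.13  0.29  0.62  0.98]
cm [2.6  2.72 0.87] n>=1
```

View pics/final.png

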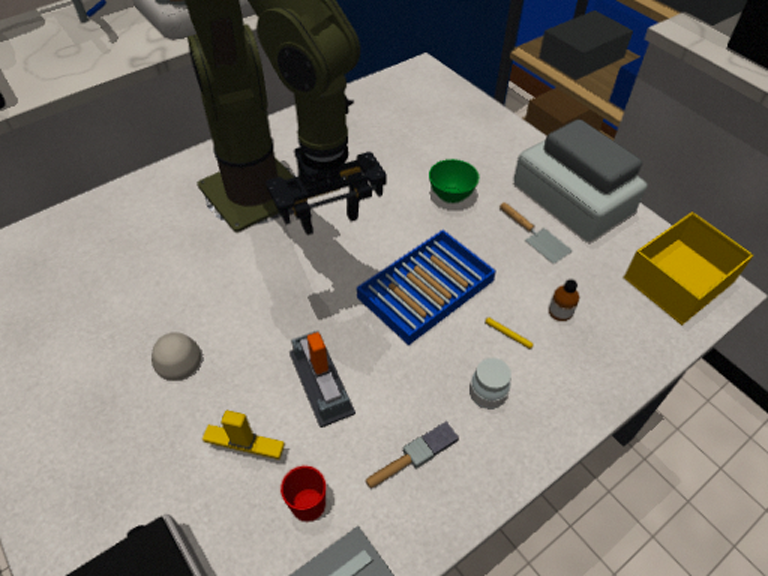

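The final view shows the rake upright in its rest at (320,370) and four parallel rods in the tray at (428,285). The arm is clear and everything else looks unmoved.

```bash
python3 -c "
from h import *
print(workorder.finish_job())"
```

```text
the job is handed in; nothing more can be done
None
```

The job is done and handed in at about 16.3 s of the 54 s allowed. I took the orange rake from its rest, combed it once through the tray from the +y side to the -y side, and put it back upright in the rest.

- **Rods:** after the comb, all four lay in separate grooves. Their tops were at about z = 20–21 mm, nominally 22 mm. They were parallel to the grooves within 0.5° in the top camera and about 2.3° in the coarser scene camera. I did not re-measure them after parking the rake, but the final picture shows them unchanged.
- **Rake:** after release, the top of its grip was at z = 141–142 mm, within about 2 mm of where it started. The gripper was clear and touching nothing.
- **Other things:** the bystanders and the yellow look-alikes look unmoved in the final picture; I did not measure them.
- **Disagreements:** the last top-camera fit of the rake's head gave a shorter, shifted outline (101 mm long), most likely because the arm hid part of it. The scene camera's full fit matched the starting pose. The cameras also put the rods 3–5 mm apart sideways, which is more than the stated 2 mm calibration but not enough to put any rod out of its groove.

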